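# Sort the bowed scraper from the flat one and set out the scraping station

## Task

One of the two look-alike scrapers on the granite plate has bowed and lies tilted, one end off the granite: find it and prove it by pressing that raised end right down with the fingertips for a moment, so that it rocks. Then, in any order, lay the flat scraper inside the white rectangle on the mat, the brush bristles-down inside the white oval, and the bowed scraper inside the red taped rectangle for re-truing, each lined up lengthwise with its outline and let go. Leave everything else on the bench where it is.

Things in the scene. Friction and masses are not known exactly. Their poses are not given: they have to be found in the camera images.
- scraper_1_mid (a point): amber plastic scraper, a plate 130 long (x axis) x 58 wide (y axis) x 5 mm thick, 60 g, two opposite corners notched, lying on the granite plate. The point is its middle, half-way through its thickness. One of the two is bowed (see plate). Grip it across its 58 mm width at mid-length, fingertips right down at the surface it lies on
- scraper_2_mid (a point): second amber plastic scraper of the same look, a plate 130 long (x axis) x 58 wide (y axis) x 5 mm thick, 60 g, two opposite corners notched, lying on the granite plate. The point is its middle, half-way through its thickness. One of the two is bowed (see plate). Grip it across its 58 mm width at mid-length, fingertips right down at the surface it lies on
- brush_mid (a point): hand brush standing on its black bristles: oval light wooden back 124 long (its x axis) x 52 wide (its y axis), from 16 to 35 mm above the bench, bristle field below it 108 x 43 mm; 110 g. The point is the middle, 17.5 mm above its foot. Grip it across the 52 mm width of the wooden back at the middle of its length, fingertips 18 to 22 mm above its foot
- plate: dark granite surface plate fixed on the bench, 200 (x axis) x 300 (y axis) x 50 mm high; origin at the centre of its underside, so its face is 50 mm above it. The bowed scraper is bent 0.12 rad along a cross line 10 mm from its middle: it lies on its longer half, its x axis 0.06 rad above level, its +x end 6 to 7 mm off the granite. Under 1 N tips that end down (x axis 0.06 rad below level); let go, it falls back
- mat: dark rubber mat fixed on the bench, 190 (x axis) x 320 (y axis) x 2 mm thick; origin at the centre of its underside. It carries the two white outlines
- scraper_spot: white painted rectangle on the mat for the flat scraper, inner size 154 (its x axis) x 82 mm (its y axis), line 5 mm wide, no height; origin at its centre on the mat's face
- brush_spot: white painted oval on the mat for the brush, inner size 154 (its x axis) x 82 mm (its y axis), line 5 mm wide, no height; origin at its centre on the mat's face
- repair_spot: rectangle of red tape on the bench for the bowed scraper, inner size 154 (its x axis) x 82 mm (its y axis), tape 12 mm wide, no height; origin at its centre on the bench top
- wax_bar: bystander, to be left alone: blue wax bar lying flat, 85 x 40 x 18 mm; origin at the middle of its underside
- spray_bottle: bystander, to be left alone: white spray bottle with blue trigger head, 72 mm across, 213 mm high; origin at the middle of its underside
- screw_jar: bystander, to be left alone: small glass jar with steel cap, 60 mm across, 75 mm high; origin at the middle of its underside
- tape_roll: bystander, to be left alone: roll of cream masking tape lying flat, 96 mm across, 24 mm high; origin at the middle of its underside
- screwdriver: bystander, to be left alone: screwdriver with green handle lying flat, 200 mm long, about 30 mm high; origin at the middle of its underside
- file: bystander, to be left alone: flat steel file with dark wooden handle lying flat, about 305 mm long, 18 mm high; origin between blade and handle, on the bench; the blade reaches 140 mm along its x axis, the handle 165 mm the other way
There are look-alikes about, which are no part of the job. Leave any brown or yellow look-alike of the part that bears scraper_1_mid alone.

How it is judged (in metres and radians):
On the way:
1. the bowed scraper, lying on the granite plate, is rocked over onto its other half by fingertips pressing on its raised end (angle between scraper_2_mid's own x axis and vertical between 1.6 and 1.72 rad and contact force between the fingers and scraper_2 above 0.3 N and contact force between scraper_2 and plate above 1 N), for 0.1 s.
At the end, for the whole second after the job is handed in: Flat scraper in the white rectangle, brush bristles-down in the white oval, bowed scraper in the red rectangle: each centre within 18 mm of the outline's centre along both its axes, length within 17 degrees of the outline's, resting on the surface, level within 8 degrees, let go, at rest (x of scraper_1_mid in the frame of scraper_spot between -0.018 and 0.018 m and y of scraper_1_mid in the frame of scraper_spot between -0.018 and 0.018 m and angle between the x axis of scraper_1_mid and the x axis of scraper_spot, either way round below 0.3 rad and z of scraper_1_mid in the frame of scraper_spot between -0.0015 and 0.0065 m and angle between each of scraper_1_mid, scraper_2_mid, brush_mid's own z axis and vertical below 0.15 rad and linear speed of each of scraper_1, scraper_2, brush below 0.02 m/s and x of scraper_2_mid in the frame of repair_spot between -0.018 and 0.018 m and y of scraper_2_mid in the frame of repair_spot between -0.018 and 0.018 m and angle between the x axis of scraper_2_mid and the x axis of repair_spot, either way round below 0.3 rad and z of scraper_2_mid in the frame of repair_spot between -0.0015 and 0.0065 m and x of brush_mid in the frame of brush_spot between -0.018 and 0.018 m and y of brush_mid in the frame of brush_spot between -0.018 and 0.018 m and angle between the x axis of brush_mid and the x axis of brush_spot, either way round below 0.3 rad and z of brush_mid in the frame of brush_spot between 0.0135 and 0.0215 m); the robot touches nothing.
It fails at once if one of the other things on the bench is moved by more than 25 mm (distance of any of wax_bar, spray_bottle, screw_jar, tape_roll, screwdriver, file from where it was at the start of the episode above 0.025 m).
It also fails if it takes over 67 s, if anything falls off the work surface, if the arm or the gripper's body presses on something with over 40 N, if the wrist force passes 120 N, or if a joint passes its speed limit or range.

## Robot

A 7-joint arm with a two-finger parallel gripper is mounted at the origin on the work surface. World frame = base frame: x ahead of the robot, y to its left, z up, the work surface at z = 0. Lengths are in mm, angles in rad, forces in N, time in s.
With the tool pointing down it reaches from about 350 to 900 mm from the base axis. Payload 8.1 kg.
Tool frame: the origin (TCP) lies at the very end of the fingers, on their centre line; the grasp point (between the pads) lies 19 mm behind it; z points along the fingers, y is the direction in which the jaws open and shut (so a half turn about z gives the same grasp; the last joint's range is limited). The gripper opens to 85 mm and grips with 20 to 120 N. Pads are 22 mm wide; open, the fingers measure 114 mm over their backs; the gripper's body (76 mm by 85 mm) begins 54 mm behind the grasp point. The pads swing forward as they close: fully open they stand 13 mm farther back than shut.
Start: joints at [-1.397, 0.434, 0.025, 1.573, -0.012, 1.134, -0.075], TCP at [170.826, 601.215, 231.323] pointing down, gripper open.
Joint ranges: [-2.62, 2.62], [-0.44, 2.09], [-1.27, 1.32], [0.08, 2.57], [-1.32, 4.46], [0.12, 2], [-2.74, 2.74]. Speed limits (rad/s): [2.22, 2.22, 3.01, 3.01, 3.14, 3.14, 3.14].

## Interface

Orientations are given as a 3x3 rotation matrix whose columns are the frame's x, y, z axes.
In Python, from workcell import r gives the robot as it stands.
- The arm moves only by the tool step_arm, never from a script. Its argument "plan" is a list of rows, each an object of numbers: "x", "y", "z": the shift along the tool's x, y, z in m; "wx", "wy", "wz": the turn, a rotation vector about the tool's x, y, z in rad; "hand": the gripper's target within -1 to 1 (fully open at 1, half-way at 0, shut at -1). A call has 1 to 12 rows; each row is the pose to reach, as a shift and turn from the pose measured when the call began, along the tool's axes at that moment; what a row does not reach only later rows make up. A row lasts 1/8 s, in which the tool goes at most 62.5 mm and 10.7 degrees, less where a joint would pass 70% of its speed; a pose out of reach is approached as far as the arm can. A call with a gripper value outside its range is refused whole. The fingers move at their own pace and stop on an object; "squeeze" is the grip in N (left out, the last holds). Time passes only in rows, so rows that repeat a pose let the fingers close. It gives the time, the measured TCP pose, the force and the opening at its end, in the units of the state.
- r.get_obs(): the state, without advancing time (a new reading comes with each control period).
- r.snapshot(name): name is "side" or "top" or "wrist"; returns (picture, depth): 420x560x3 uint8, red, green, blue; 420x560 float32, mm along the optical axis (not along the pixel's ray), 0 where there is no reading.
- r.get_calibration(name): a dict with "mtx" (3x3 intrinsics, pixels), "k1" (the pictures are not rectified: a ray, as slopes to the right and down, at radius r is drawn at 1 + k1 r^2 times it, then the intrinsics apply), "world_to_cam" (4x4, takes a point from world to camera coordinates). Camera axes: x right, y down, z forward; pixel columns grow to the right and rows downward; lengths in mm; the calibration is good to about 2 mm. A picture is of the moment at which its call begins: read the wrist's pose just before it. get_calibration takes no time and is no camera call; for the wrist camera it gives the pose at the moment of the call.
- r.finish_job(): hands the job in, once; it reports no verdict.
The state is a dict: "clock": time; "q": joint angles; "qd": joint speeds; "effort": joint torques, N m; "tool_pos": TCP position; "tcp_rot": TCP orientation; "wrist_force": force on the tool from outside, world axes, zero at the start; "wrist_torque": the same for the moment, N m; "opening": finger opening in mm.
Only numpy, scipy, OpenCV 4.12 (cv2) and the standard library are available. Lean on these libraries where they do the work, as an engineer would, in place of code of your own. Each camera call takes 0.05 s, during which the arm holds its last target.

## Working session

There is one attempt and no reset: what is moved stays moved. The work goes in short steps, Python scripts to look and compute and a tool call to move; the robot and the scene stay as the last step left them, time stands still between calls to the robot, and variables do not carry over. Pictures are saved under pics/ and viewed, and the job is handed in when it is done.

Besides the shell and the picture viewer there is one more tool, called after "Request:" by a JSON object that holds its "name" and its "arguments". step_arm: Moves the arm, as the interface text tells. Its arguments: {"type":"object","properties":{"plan":{"type":"array"},"squeeze":{"type":"number"}},"required":["plan"]}

```bash
mkdir -p pics; ls; python3 - <<'E'
from workcell import r
import cv2,numpy as np
o=r.get_obs();print(o)
for n in("top","side","wrist"):
    c=r.get_calibration(n);print(n,c)
    p,d=r.snapshot(n);cv2.imwrite(f"pics/{n}0.png",p[:,:,::-1]);np.savez(f"{n}0.npz",p=p,d=d,mtx=c["mtx"],k1=c["k1"],T=c["world_to_cam"])
E
```

```text
pics
{'clock': 0.0, 'q': array([-1.39658475,  0.43521731,  0.02497787,  1.57410265, -0.01164637,
        1.13397428, -0.07511835]), 'qd': array([-0.00115418, -0.00016099,  0.00078191,  0.00143272, -0.00086441,
        0.00078031,  0.00080814]), 'effort': array([ 1.38380059e-03, -6.70499182e+01,  1.02586728e+00, -3.16193175e+01,
        1.56783185e-02,  1.28064436e-02,  6.71654732e-06]), 'tool_pos': array([170.7116787 , 600.7135858 , 230.52737592]), 'tcp_rot': array([[-9.61901010e-01,  2.73397771e-01, -3.26752396e-04],
       [ 2.73397947e-01,  9.61899811e-01, -1.52171683e-03],
       [-1.01730920e-04, -1.55307439e-03, -9.99998789e-01]]), 'wrist_force': array([ 0.43225644, -0.79711427, -0.45177588]), 'wrist_torque': array([-0.02579059, -0.00325975, -0.00549464]), 'opening': 85.71781998863806}
top {'mtx': array([[389.67449568,   0.        , 284.72756458],
       [  0.        , 389.67449568, 216.09123067],
       [  0.        ,   0.        ,   1.        ]]), 'k1': -0.01891698019467125, 'world_to_cam': array([[ 2.78475033e-02, -9.99464486e-01,  1.71830417e-02,
        -1.37612806e+02],
 
[... 664 characters left out ...]
6.33551260e-01, -5.27777171e-01,
         1.50962397e+03],
       [ 0.00000000e+00,  0.00000000e+00,  0.00000000e+00,
         1.00000000e+00]])}
wrist {'mtx': array([[306.46558831,   0.        , 276.18458986],
       [  0.        , 306.46558831, 206.0397887 ],
       [  0.        ,   0.        ,   1.        ]]), 'k1': 0.008307637616867307, 'world_to_cam': array([[ 2.73758360e-01,  9.61798426e-01, -3.85993755e-04,
        -6.23526788e+02],
       [ 9.23358085e-01, -2.62704651e-01,  2.79993060e-01,
        -3.68663179e+01],
       [ 2.69195482e-01, -7.70068513e-02, -9.60001947e-01,
         3.78834686e+02],
       [ 0.00000000e+00,  0.00000000e+00,  0.00000000e+00,
         1.00000000e+00]])}
```

View pics/top0.png

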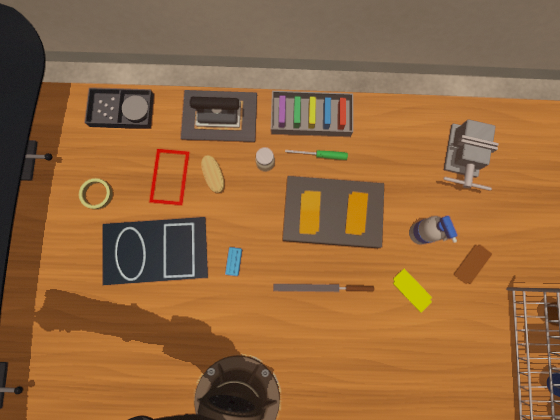

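View pics/side0.png

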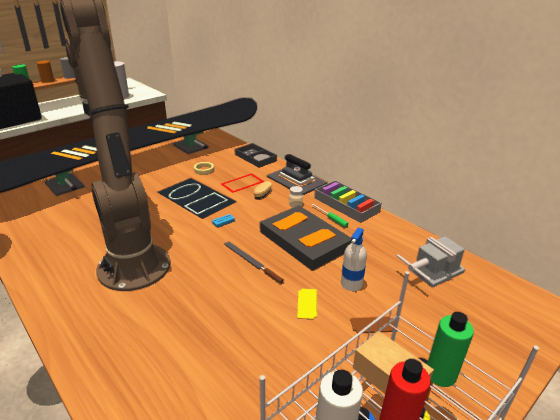

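View pics/wrist0.png

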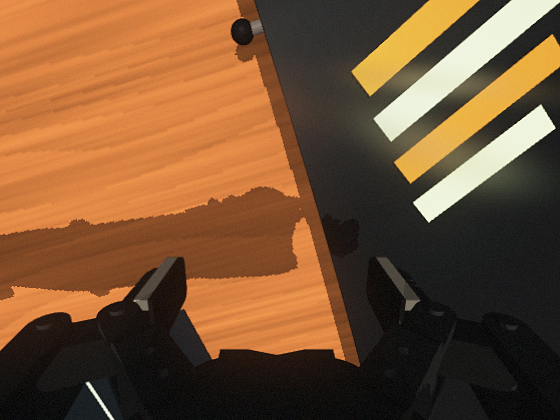

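The top view shows the plate with both scrapers at px (310,212) and (357,213), the brush at (213,173), the mat outlines at (130,253) and (179,250), and the red rectangle at (169,177). The brown and yellow look-alikes sit at right. Next I'll measure them.

```bash
cat > h.py <<'E'
import cv2,numpy as np
def load(f):
    z=np.load(f);return z["p"],z["d"],z["mtx"],float(z["k1"]),z["T"]
def snap(name,f):
    from workcell import r
    c=r.get_calibration(name);p,d=r.snapshot(name)
    np.savez(f+".npz",p=p,d=d,mtx=c["mtx"],k1=c["k1"],T=c["world_to_cam"]);cv2.imwrite(f"pics/{f}.png",p[:,:,::-1])
    return load(f+".npz")
def rays(uv,L):
    p,d,K,k1,T=L
    uv=np.asarray(uv,float).reshape(-1,2)
    s=cv2.undistortPoints(uv.reshape(-1,1,2),K,np.array([k1,0,0,0.])).reshape(-1,2)
    return np.c_[s,np.ones(len(s))]
def toplane(uv,z,L):
    D=rays(uv,L);R=L[4][:3,:3];t=L[4][:3,3];c=-R.T@t;W=D@R
    return c+W*((z-c[2])/W[:,2])[:,None]
def depthpts(uv,L):
    uv=np.asarray(uv).reshape(-1,2);dd=L[1][uv[:,1].astype(int),uv[:,0].astype(int)]
    R=L[4][:3,:3];t=L[4][:3,3]
    P=(rays(uv,L)*dd[:,None]-t)@R
    return P[dd>0],uv[dd>0]
def proj(P,L):
    p,d,K,k1,T=L
    return cv2.projectPoints(np.asarray(P,float).reshape(-1,1,3),cv2.Rodrigues(T[:3,:3])[0],T[:3,3],K,np.array([k1,0,0,0.]))[0].reshape(-1,2)
def rect(mask,z,L):
    cs,_=cv2.findContours(mask.astype(np.uint8),cv2.RETR_EXTERNAL,cv2.CHAIN_APPROX_NONE)
    out=[]
    for c in cs:
        if cv2.contourArea(c)<60: continue
        P=toplane(c.reshape(-1,2),z,L)[:,:2].astype(np.float32)
        (x,y),(w,h),a=cv2.minAreaRect(P); 
        if w<h: w,h=h,w;a+=90
        m=cv2.moments(c);cen=(m['m10']/m['m00'],m['m01']/m['m00'])
        out.append((np.round(cen,0),np.round((x,y,w,h),1),round((a+90)%180-90,1)))
    return out
E
python3 - <<'E'
from h import *
L=load("top0.npz");p=L[0];hsv=cv2.cvtColor(p,cv2.COLOR_RGB2HSV)
H,S,V=[hsv[:,:,i].astype(int) for i in range(3)]
roi=lambda a,b,c,d:(lambda m:(m.__setitem__((slice(b,d),slice(a,c)),True),m)[1])(np.zeros(H.shape,bool))
am=(H>12)&(H<25)&(S>200)&(V>150)&roi(288,182,380,242)
print("amber",rect(am,55,L))
for u,v in[(310,212),(357,213),(213,173),(135,228),(129,253),(179,250),(169,177)]: print((u,v),p[v,u],hsv[v,u],depthpts([(u,v)],L)[0].round(1))
wh=(S<60)&(V>140)&roi(103,218,208,285);print("white",rect(wh,2,L))
rd=((H<6)|(H>174))&(S>200)&(V>120)&roi(140,140,200,215);print("red",rect(rd,0,L))
br=(H>14)&(S<170)&(V>120)&roi(195,150,232,198);print("brush",rect(br,35,L))
dk=(V<90)&(S<120)&roi(280,170,390,250);print("plate",rect(dk,50,L))
print("mat",rect((V<80)&(S<150)&roi(98,213,213,290),2,L))
bl=(H>95)&(H<115)&(S>120)&roi(215,240,250,285);print("wax",rect(bl,18,L))
# scraper depth profiles
for nm,(a,b) in {"left":(295,325),"right":(343,372)}.items():
    m=am.copy();m[:,:a]=0;m[:,b:]=0;m=cv2.erode(m.astype(np.uint8),np.ones((3,3)))
    v,u=np.nonzero(m);P,_=depthpts(np.c_[u,v],L)
    A=np.c_[P[:,:2]-P[:,:2].mean(0),np.ones(len(P))];k=np.linalg.lstsq(A,P[:,2],rcond=None)[0];print(nm,P.mean(0),k,len(P))
    for lo in np.arange(P[:,0].min(),P[:,0].max(),15):
        q=P[(P[:,0]>=lo)&(P[:,0]<lo+15)];print(lo.round(),q[:,2].mean().round(2),q[:,2].std().round(2))
for s in("top",):
    cv2.imwrite("pics/crop.png",cv2.resize(p[130:300,90:400,::-1],None,fx=2.5,fy=2.5,interpolation=cv2.INTER_CUBIC))
E
```

```text
amber [(array([356., 213.]), array([ 549.6, -336.9,  127.6,   56.8]), -5.0), (array([310., 212.]), array([ 548.3, -196.5,  127.7,   56.3]), -1.7)]
(310, 212) [196 137  21] [ 20 228 196] [[ 547.7 -197.3   56.1]]
(357, 213) [195 132   6] [ 20 247 195] [[ 549.8 -339.6   52. ]]
(213, 173) [196 164 102] [ 20 122 196] [[664.8 103.5  34.6]]
(135, 228) [84 88 89] [96 14 89] [[490.6 342.3  -1.8]]
(129, 253) [42 47 53] [106  53  53] [[412.5 353.4  -0.5]]
(179, 250) [53 55 57] [105  18  57] [[426.4 200.5  -0.7]]
(169, 177) [169 105  48] [ 14 183 169] [[657.1 249.   -1.4]]
white [(array([130., 253.]), array([412. , 349.3, 163.6,  91.9]), 5.5), (array([179., 250.]), array([427.6, 200.2, 165.1,  91.5]), 4.4)]
red [(array([169., 177.]), array([659.3, 248.4, 175.5, 104.3]), -3.6)]
brush [(array([212., 173.]), array([664.1, 106.4, 125.8,  56.3]), 21.3)]
plate []
mat [(array([154., 251.]), array([424.1, 274.6, 316.7, 187.6]), -84.2)]
wax [(array([233., 261.]), array([396.7,  29.3,  79.4,  35.6]), -5.5)]
left [ 547.01784095 -196.50092313   54.57543761] [ 4.52025642e-02 -9.70821118e-05  5.45754376e+01] 632
487.0 53.5 2.16
502.0 53.28 2.03
517.0 53.38 2.16
532.0 53.25 2.06
547.0 53.02 2.11
562.0 55.31 2.11
577.0 56.7 2.01
592.0 58.44 2.1
right [ 549.56505705 -337.21006294   53.36198484] [-1.07455538e-03  4.63419174e-03  5.33619848e+01] 641
488.0 53.14 2.65
503.0 53.52 2.28
518.0 53.42 1.92
533.0 53.53 2.45
548.0 53.48 2.63
563.0 53.15 2.13
578.0 53.31 1.76
593.0 53.34 2.22
608.0 52.67 1.85
```

View pics/crop.png

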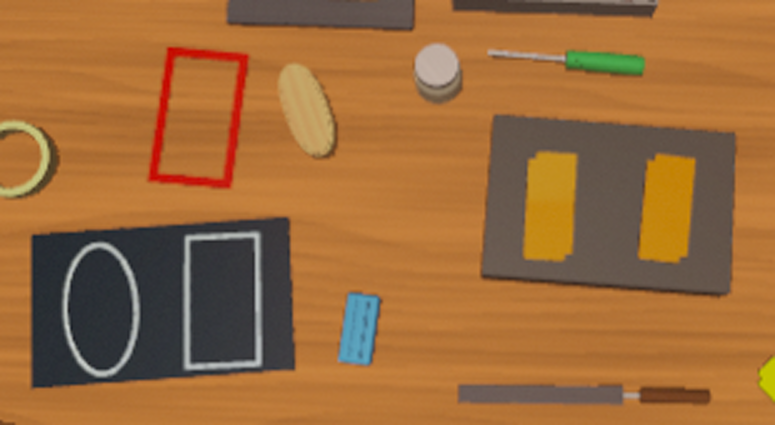

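Only the left scraper (y≈-196) has a depth profile that kinks: it is flat to x≈555, then rises about 5 mm towards the far end. So that one is bowed, with its raised end at x≈610. I'll write a move calculator next.

```bash
cat > mv.py <<'E'
import sys,numpy as np
from scipy.spatial.transform import Rotation as Ro
from workcell import r
def go(x,y,z,yaw):  # yaw: azimuth (deg) of object's long axis (~world x); tool x = -long axis, tool y = left of it
    o=r.get_obs();R=o["tcp_rot"];a=np.radians(yaw)
    Rt=np.array([[-np.cos(a),-np.sin(a),0],[-np.sin(a),np.cos(a),0],[0,0,-1]]).T.reshape(3,3).T
    ly=np.array([-np.sin(a),np.cos(a),0]);lx=-np.array([np.cos(a),np.sin(a),0]);Rt=np.c_[lx,ly,[0,0,-1]]
    s=R.T@(np.array([x,y,z])-o["tool_pos"])/1000;w=(Ro.from_matrix(R.T@Rt)).as_rotvec()
    print("t",round(o["clock"],2),"pos",o["tool_pos"].round(1),"yaw",round(np.degrees(np.arctan2(-R[1,0],-R[0,0])),2),"F",o["wrist_force"].round(1),"open",round(o["opening"],1))
    print("shift",s.round(4),"rot",w.round(4),"rows",np.linalg.norm(s)/.0625,np.linalg.norm(w)/.1867)
if __name__=="__main__": go(*map(float,sys.argv[1:5]))
E
python3 mv.py 598 -198 130 -1.7
```

```text
t 0.15 pos [170.7 600.8 230.7] yaw -15.87 F [ 0.1 -0.1  0.4] open 85.5
shift [-0.6294 -0.6515  0.1015] rot [-1.200e-03 -1.000e-04 -2.472e-01] rows 14.584120308431304 1.3242826308598348
```

Request:
{"name": "step_arm", "arguments": {"plan": [{"x":-0.629,"y":-0.651,"z":0.0,"wz":-0.247,"hand":-1},{"x":-0.629,"y":-0.651,"z":0.0,"wz":-0.247,"hand":-1},{"x":-0.629,"y":-0.651,"z":0.0,"wz":-0.247,"hand":-1},{"x":-0.629,"y":-0.651,"z":0.0,"wz":-0.247,"hand":-1},{"x":-0.629,"y":-0.651,"z":0.0,"wz":-0.247,"hand":-1},{"x":-0.629,"y":-0.651,"z":0.0,"wz":-0.247,"hand":-1},{"x":-0.629,"y":-0.651,"z":0.0,"wz":-0.247,"hand":-1},{"x":-0.629,"y":-0.651,"z":0.0,"wz":-0.247,"hand":-1},{"x":-0.629,"y":-0.651,"z":0.0,"wz":-0.247,"hand":-1},{"x":-0.629,"y":-0.651,"z":0.0,"wz":-0.247,"hand":-1},{"x":-0.629,"y":-0.651,"z":0.0,"wz":-0.247,"hand":-1},{"x":-0.629,"y":-0.651,"z":0.0,"wz":-0.247,"hand":-1}]}}

```text
invalid input
```

```bash
python3 mv.py 598 -198 130 -1.7; python3 - <<'E'
from h import *
snap("wrist","w1");snap("top","t1")
E
```

```text
t 0.15 pos [170.7 600.8 230.7] yaw -15.87 F [ 0.1 -0.1  0.4] open 85.5
shift [-0.6294 -0.6515  0.1015] rot [-1.200e-03 -1.000e-04 -2.472e-01] rows 14.584120308431304 1.3242826308598348
```

View pics/w1.png

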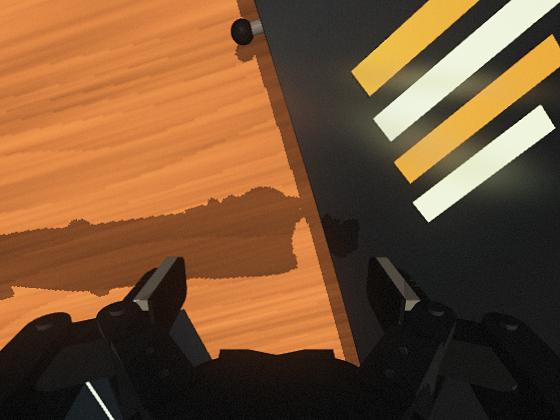

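Request:
{"name": "step_arm", "arguments": {"plan": [{"x":-0.05,"y":-0.05,"z":0.0,"wx":0.0,"wy":0.0,"wz":-0.1,"hand":-1.0}], "squeeze": 30}}

```text
clock: 0.38
tool_pos: [198.2, 549.0, 230.2]
tcp_rot: [[-0.986, 0.168, -0.002], [0.168, 0.986, 0.001], [0.002, 0.0, -1.0]]
wrist_force: [1.2, 0.0, 0.9]
opening: 69.8
```

```bash
python3 mv.py 598 -198 150 -1.7
```

```text
t 0.38 pos [198.2 549.  230.2] yaw -9.67 F [1.2 0.  0.9] open 69.8
shift [-0.5198 -0.6693  0.0791] rot [ 0.0004 -0.0017 -0.1391] rows 13.617529366634907 0.7449444465836562
```

Request:
{"name": "step_arm", "arguments": {"plan": [{"x":-0.52,"y":-0.67,"z":0.05,"wx":0,"wy":0,"wz":-0.139,"hand":-1},{"x":-0.52,"y":-0.67,"z":0.05,"wx":0,"wy":0,"wz":-0.139,"hand":-1},{"x":-0.52,"y":-0.67,"z":0.05,"wx":0,"wy":0,"wz":-0.139,"hand":-1},{"x":-0.52,"y":-0.67,"z":0.05,"wx":0,"wy":0,"wz":-0.139,"hand":-1},{"x":-0.52,"y":-0.67,"z":0.05,"wx":0,"wy":0,"wz":-0.139,"hand":-1},{"x":-0.52,"y":-0.67,"z":0.05,"wx":0,"wy":0,"wz":-0.139,"hand":-1},{"x":-0.52,"y":-0.67,"z":0.05,"wx":0,"wy":0,"wz":-0.139,"hand":-1},{"x":-0.52,"y":-0.67,"z":0.05,"wx":0,"wy":0,"wz":-0.139,"hand":-1},{"x":-0.52,"y":-0.67,"z":0.05,"wx":0,"wy":0,"wz":-0.139,"hand":-1},{"x":-0.52,"y":-0.67,"z":0.05,"wx":0,"wy":0,"wz":-0.139,"hand":-1},{"x":-0.52,"y":-0.67,"z":0.05,"wx":0,"wy":0,"wz":-0.139,"hand":-1},{"x":-0.52,"y":-0.67,"z":0.05,"wx":0,"wy":0,"wz":-0.139,"hand":-1}], "squeeze": 30}}

```text
clock: 1.88
tool_pos: [554.0, -115.8, 185.0]
tcp_rot: [[-1.0, 0.029, -0.001], [0.029, 1.0, 0.001], [0.001, 0.001, -1.0]]
wrist_force: [2.3, 0.8, 0.5]
opening: 0.1
```

```bash
python3 mv.py 598 -198 120 -1.7; python3 - <<'E'
from h import *
snap("wrist","w1")
E
```

```text
t 1.88 pos [ 554.  -115.8  185. ] yaw -1.67 F [2.3 0.8 0.5] open 0.1
shift [-0.0465 -0.0809  0.0649] rot [ 0.0007 -0.0012  0.0006] rows 1.8187629687001285 0.008176899497653935
```

View pics/w1.png

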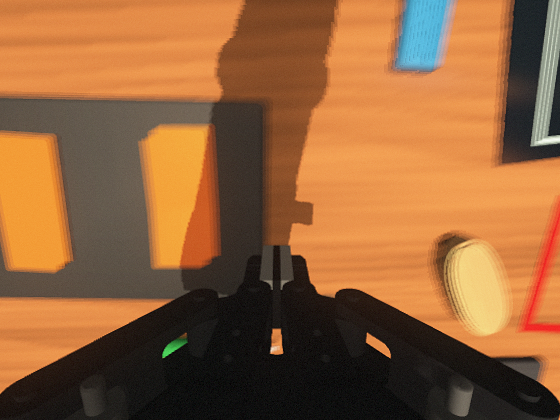

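The wrist view shows both scrapers on the plate at left, with the bowed one's far end near (185,265), and the brush at right (475,285). I'll move above the raised end now.

Request:
{"name": "step_arm", "arguments": {"plan": [{"x":-0.046,"y":-0.081,"z":0.065,"wx":0,"wy":0,"wz":0,"hand":-1},{"x":-0.046,"y":-0.081,"z":0.065,"wx":0,"wy":0,"wz":0,"hand":-1},{"x":-0.046,"y":-0.081,"z":0.1,"wx":0,"wy":0,"wz":0,"hand":-1},{"x":-0.046,"y":-0.081,"z":0.11,"wx":0,"wy":0,"wz":0,"hand":-1},{"x":-0.046,"y":-0.081,"z":0.11,"wx":0,"wy":0,"wz":0,"hand":-1}], "squeeze": 30}}

```text
clock: 2.55
tool_pos: [599.2, -207.6, 75.5]
tcp_rot: [[-0.999, 0.036, 0.0], [0.036, 0.999, -0.005], [-0.001, -0.005, -1.0]]
wrist_force: [-0.4, 0.1, -0.3]
opening: -0.1
```

```bash
python3 mv.py 600 -198 54 -1.7; python3 - <<'E'
from h import *
L=snap("side","s1");c=L[0][190:270,230:360,::-1];cv2.imwrite("pics/s1c.png",cv2.resize(c,None,fx=5,fy=5,interpolation=cv2.INTER_CUBIC))
snap("wrist","w2")
E
```

```text
t 2.55 pos [ 599.2 -207.6   75.5] yaw -2.05 F [-0.4  0.1 -0.3] open -0.1
shift [-0.0005  0.0097  0.0214] rot [-0.0046  0.0006 -0.0062] rows 0.37626620911152 0.041411043362605704
```

View pics/s1c.png

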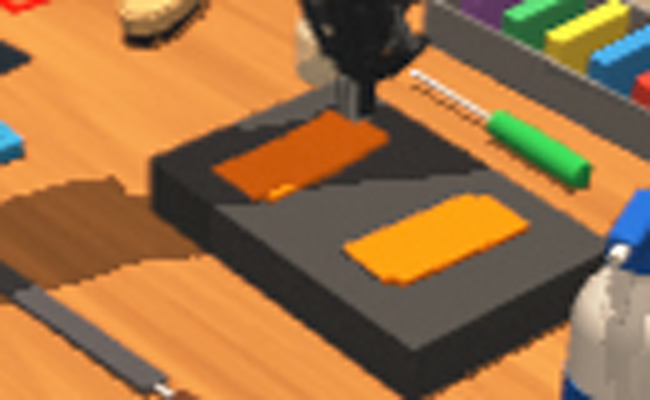

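View pics/w2.png

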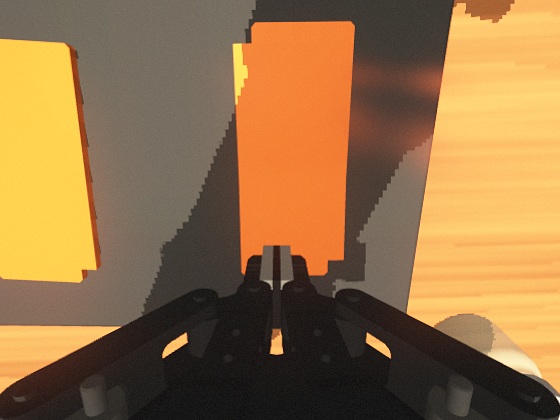

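The side crop shows the fingertips over the far end of the bowed scraper. I'll press next.

Request:
{"name": "step_arm", "arguments": {"plan": [{"x":0.002,"y":0.01,"z":0.005,"wx":0,"wy":0,"wz":0,"hand":-1},{"x":0.002,"y":0.01,"z":0.012,"wx":0,"wy":0,"wz":0,"hand":-1},{"x":0.002,"y":0.01,"z":0.017,"wx":0,"wy":0,"wz":0,"hand":-1},{"x":0.002,"y":0.01,"z":0.0205,"wx":0,"wy":0,"wz":0,"hand":-1},{"x":0.002,"y":0.01,"z":0.022,"wx":0,"wy":0,"wz":0,"hand":-1},{"x":0.002,"y":0.01,"z":0.022,"wx":0,"wy":0,"wz":0,"hand":-1}], "squeeze": 30}}

```text
clock: 3.4
tool_pos: [598.4, -198.2, 55.2]
tcp_rot: [[-0.999, 0.036, 0.003], [0.036, 0.999, -0.005], [-0.003, -0.005, -1.0]]
wrist_force: [-1.6, 0.8, 4.4]
opening: -0.2
```

```bash
python3 mv.py 598 -198 54 -1.7; python3 - <<'E'
from h import *
L=snap("side","s2");c=L[0][190:270,230:360,::-1];cv2.imwrite("pics/s2c.png",cv2.resize(c,None,fx=5,fy=5,interpolation=cv2.INTER_CUBIC))
E
```

```text
t 3.4 pos [ 598.4 -198.2   55.2] yaw -2.07 F [-1.6  0.8  4.4] open -0.2
shift [0.0004 0.0002 0.0012] rot [-0.0051  0.0031 -0.0065] rows 0.020422135888985733 0.04725152792126569
```

View pics/s2c.png

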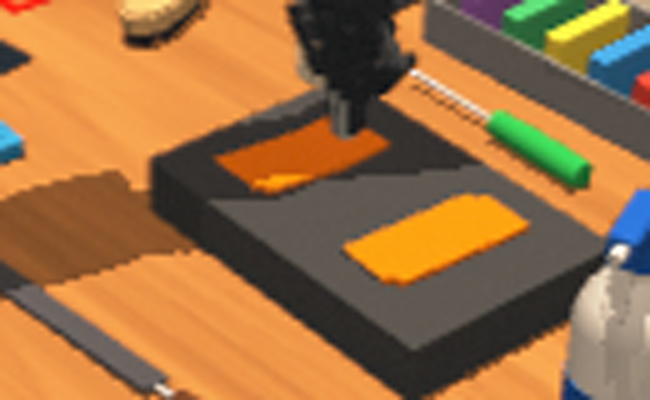

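The near end has visibly risen (around (215,160) in the crop), so the scraper has rocked, with 4.4 N on the tips. I'll press slightly more, hold, then lift and move over its middle with the jaws opening.

Request:
{"name": "step_arm", "arguments": {"plan": [{"x":0,"y":0,"z":0.002,"wx":0,"wy":0,"wz":0,"hand":-1},{"x":0,"y":0,"z":0.003,"wx":0,"wy":0,"wz":0,"hand":-1},{"x":0,"y":0,"z":0.003,"wx":0,"wy":0,"wz":0,"hand":-1}], "squeeze": 30}}

```text
clock: 3.82
tool_pos: [598.4, -198.2, 55.0]
tcp_rot: [[-0.999, 0.037, 0.004], [0.037, 0.999, -0.004], [-0.004, -0.004, -1.0]]
wrist_force: [-11.5, 5.7, 31.1]
opening: 0.1
```

```bash
python3 mv.py 548 -197 110 -1.7
```

```text
t 3.83 pos [ 598.4 -198.2   55. ] yaw -2.1 F [-11.5   5.7  31.1] open 0.1
shift [ 0.0502 -0.0008 -0.0552] rot [-0.004   0.0042 -0.0069] rows 1.193727396786181 0.048567916329419106
```

Request:
{"name": "step_arm", "arguments": {"plan": [{"x":0,"y":0,"z":-0.03,"wx":0,"wy":0,"wz":0,"hand":-1},{"x":0,"y":0,"z":-0.055,"wx":0,"wy":0,"wz":-0.005,"hand":0.8},{"x":0.05,"y":-0.001,"z":-0.055,"wx":0,"wy":0,"wz":-0.005,"hand":0.8},{"x":0.05,"y":-0.001,"z":-0.055,"wx":0,"wy":0,"wz":-0.005,"hand":0.8},{"x":0.05,"y":-0.001,"z":-0.055,"wx":0,"wy":0,"wz":-0.005,"hand":0.8}], "squeeze": 30}}

```text
clock: 4.45
tool_pos: [548.7, -197.3, 110.1]
tcp_rot: [[-0.999, 0.032, 0.005], [0.032, 0.999, -0.004], [-0.005, -0.004, -1.0]]
wrist_force: [0.5, 0.7, -0.6]
opening: 72.7
```

```bash
python3 mv.py 548 -197 110 -1.7; python3 - <<'E'
from h import *
L=snap("wrist","w3");snap("top","t3")
p=L[0];hsv=cv2.cvtColor(p,cv2.COLOR_RGB2HSV);m=(hsv[:,:,0]>8)&(hsv[:,:,0]<28)&(hsv[:,:,1]>200)&(hsv[:,:,2]>110)
print(rect(m,55,L))
E
```

```text
t 4.45 pos [ 548.7 -197.3  110.1] yaw -1.83 F [ 0.5  0.7 -0.6] open 72.7
shift [0.0007 0.0003 0.0001] rot [-0.0041  0.0051 -0.0022] rows 0.012764355295499408 0.037146093535420394
[(array([115., 224.]), array([ 552.1, -309.8,  120.1,    3.6]), -4.6), (array([276., 220.]), array([ 553.9, -198.6,  134. ,   58.7]), -2.0)]
```

View pics/w3.png

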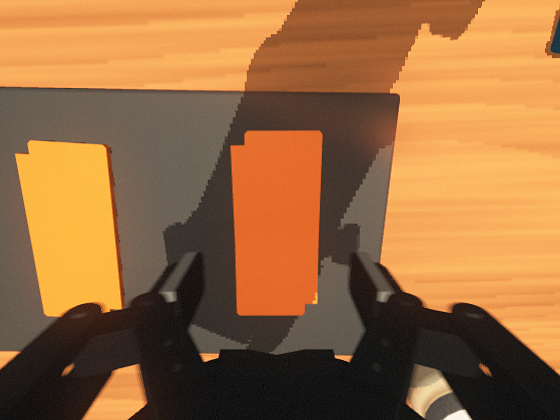

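Request:
{"name": "step_arm", "arguments": {"plan": [{"x":-0.0015,"y":-0.001,"z":0.03,"wx":-0.004,"wy":0.005,"wz":0,"hand":0.55},{"x":-0.0015,"y":-0.001,"z":0.05,"wx":-0.004,"wy":0.005,"wz":0,"hand":0.55},{"x":-0.0015,"y":-0.001,"z":0.058,"wx":-0.004,"wy":0.005,"wz":0,"hand":0.55},{"x":-0.0015,"y":-0.001,"z":0.062,"wx":-0.004,"wy":0.005,"wz":0,"hand":0.55},{"x":-0.0015,"y":-0.001,"z":0.063,"wx":-0.004,"wy":0.005,"wz":0,"hand":0.55}], "squeeze": 30}}

```text
clock: 5.18
tool_pos: [551.6, -198.6, 47.2]
tcp_rot: [[-1.0, 0.031, 0.001], [0.031, 1.0, -0.001], [-0.001, -0.001, -1.0]]
wrist_force: [0.1, 0.1, -0.0]
opening: 66.6
```

```bash
python3 mv.py 550 -198 45 -1.7; python3 - <<'E'
from h import *
L=snap("wrist","w4")
E
```

```text
t 5.17 pos [ 551.6 -198.6   47.2] yaw -1.78 F [ 0.1  0.1 -0. ] open 66.6
shift [0.0016 0.0006 0.0022] rot [-0.0005  0.0009 -0.0013] rows 0.04505308325102442 0.008861446964500301
```

View pics/w4.png

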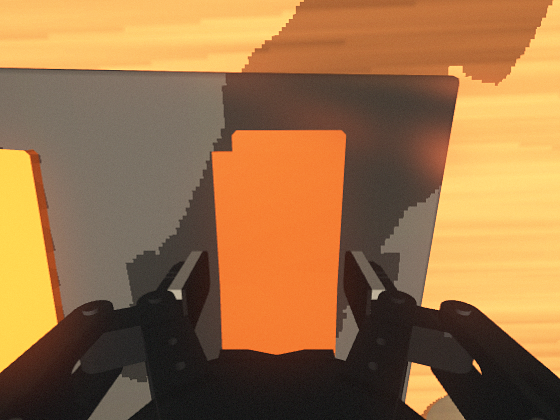

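The fingers straddle the scraper with similar gaps on each side, at (207,270) and (345,270). I'll probe down to contact.

Request:
{"name": "step_arm", "arguments": {"plan": [{"x":0.001,"y":0,"z":0.002,"wx":0,"wy":0,"wz":0,"hand":0.55},{"x":0.001,"y":0,"z":0.003,"wx":0,"wy":0,"wz":0,"hand":0.55},{"x":0.001,"y":0,"z":0.0035,"wx":0,"wy":0,"wz":0,"hand":0.55}], "squeeze": 30}}

```text
clock: 5.6
tool_pos: [550.6, -198.6, 43.9]
tcp_rot: [[-1.0, 0.031, 0.001], [0.031, 1.0, -0.0], [-0.001, -0.0, -1.0]]
wrist_force: [0.3, -0.2, -1.0]
opening: 66.4
```

Request:
{"name": "step_arm", "arguments": {"plan": [{"x":0,"y":0,"z":0.0008,"wx":0,"wy":0,"wz":0,"hand":0.55},{"x":0,"y":0,"z":0.0016,"wx":0,"wy":0,"wz":0,"hand":0.55}], "squeeze": 30}}

```text
clock: 5.85
tool_pos: [550.7, -198.6, 43.4]
tcp_rot: [[-1.0, 0.031, 0.002], [0.031, 1.0, -0.0], [-0.002, -0.0, -1.0]]
wrist_force: [-6.4, 2.8, 20.8]
opening: 66.4
```

The tips touched granite at TCP z≈43.5, so the setback at 66 mm opening is about 6.6 mm. I'll back up 2 mm and close.

Request:
{"name": "step_arm", "arguments": {"plan": [{"x":0,"y":0,"z":-0.002,"wx":0,"wy":0,"wz":0,"hand":0.55},{"x":0,"y":0,"z":-0.002,"wx":0,"wy":0,"wz":0,"hand":0.2},{"x":0,"y":0,"z":-0.002,"wx":0,"wy":0,"wz":0,"hand":0.2},{"x":0,"y":0,"z":-0.002,"wx":0,"wy":0,"wz":0,"hand":-0.2},{"x":0,"y":0,"z":-0.002,"wx":0,"wy":0,"wz":0,"hand":-0.2},{"x":0,"y":0,"z":-0.003,"wx":0,"wy":0,"wz":0,"hand":-0.2},{"x":0,"y":0,"z":-0.01,"wx":0,"wy":0,"wz":0,"hand":-0.2}], "squeeze": 30}}

```text
clock: 6.72
tool_pos: [550.2, -198.4, 53.1]
tcp_rot: [[-1.0, 0.031, 0.0], [0.031, 1.0, 0.0], [-0.0, 0.0, -1.0]]
wrist_force: [0.3, 0.8, -0.0]
opening: 56.6
```

```bash
python3 mv.py 548 -197 110 -1.7; python3 - <<'E'
from h import *
L=snap("wrist","w5");L=snap("side","s5");c=L[0][180:270,230:360,::-1];cv2.imwrite("pics/s5c.png",cv2.resize(c,None,fx=5,fy=5,interpolation=cv2.INTER_CUBIC))
E
```

```text
t 6.72 pos [ 550.2 -198.4   53.1] yaw -1.78 F [ 0.3  0.8 -0. ] open 56.6
shift [ 0.0022  0.0014 -0.0569] rot [ 0.0002  0.0003 -0.0015] rows 0.9115758168809742 0.008061330121933519
```

View pics/w5.png

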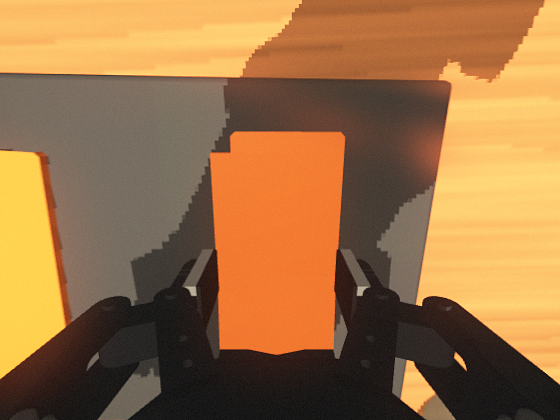

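View pics/s5c.png

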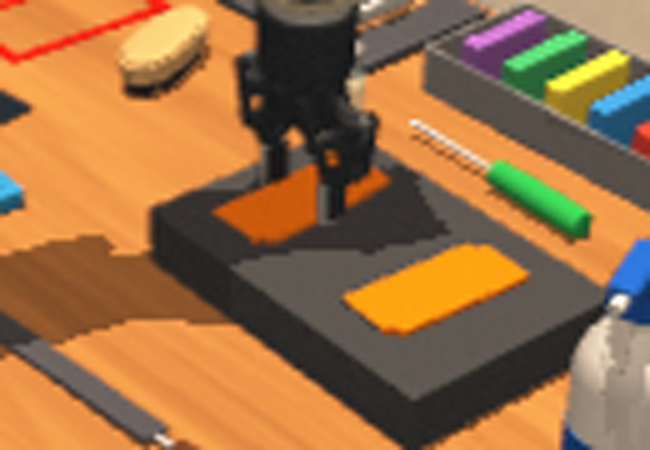

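Request:
{"name": "step_arm", "arguments": {"plan": [{"x":0,"y":0,"z":-0.03,"wx":0,"wy":0,"wz":0,"hand":-0.2},{"x":0,"y":0,"z":-0.07,"wx":0,"wy":0,"wz":0,"hand":-0.2}], "squeeze": 40}}

```text
clock: 7.08
tool_pos: [550.2, -198.5, 124.0]
tcp_rot: [[-1.0, 0.031, 0.0], [0.031, 1.0, -0.0], [-0.0, -0.0, -1.0]]
wrist_force: [1.1, -0.8, -0.5]
opening: 56.1
```

```bash
python3 mv.py 659 248 110 -3.6; python3 - <<'E'
from h import *
L=snap("wrist","w6")
E
```

```text
t 7.08 pos [ 550.2 -198.5  124. ] yaw -1.79 F [ 1.1 -0.8 -0.5] open 56.1
shift [-0.0949  0.4497  0.014 ] rot [-0.      0.0002  0.0317] rows 7.356372563854448 0.16963949458100616
```

View pics/w6.png

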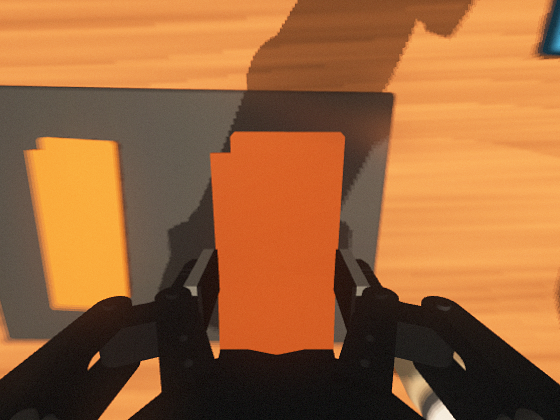

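Request:
{"name": "step_arm", "arguments": {"plan": [{"x":-0.095,"y":0.45,"z":0,"wx":0,"wy":0,"wz":0.032,"hand":-0.2},{"x":-0.095,"y":0.45,"z":0,"wx":0,"wy":0,"wz":0.032,"hand":-0.2},{"x":-0.095,"y":0.45,"z":0,"wx":0,"wy":0,"wz":0.032,"hand":-0.2},{"x":-0.095,"y":0.45,"z":0,"wx":0,"wy":0,"wz":0.032,"hand":-0.2},{"x":-0.095,"y":0.45,"z":0,"wx":0,"wy":0,"wz":0.032,"hand":-0.2},{"x":-0.095,"y":0.45,"z":0,"wx":0,"wy":0,"wz":0.032,"hand":-0.2},{"x":-0.095,"y":0.45,"z":0,"wx":0,"wy":0,"wz":0.032,"hand":-0.2},{"x":-0.095,"y":0.45,"z":0.01,"wx":0,"wy":0,"wz":0.032,"hand":-0.2},{"x":-0.095,"y":0.45,"z":0.04,"wx":0,"wy":0,"wz":0.032,"hand":-0.2},{"x":-0.095,"y":0.45,"z":0.07,"wx":0,"wy":0,"wz":0.032,"hand":-0.2}], "squeeze": 40}}

```text
clock: 8.38
tool_pos: [662.8, 246.4, 58.6]
tcp_rot: [[-0.998, 0.064, 0.008], [0.064, 0.998, -0.002], [-0.008, -0.002, -1.0]]
wrist_force: [0.3, -0.5, -0.5]
opening: 56.2
```

```bash
python3 mv.py 659 248 -4 -3.6; python3 - <<'E'
from h import *
L=snap("wrist","w7")
E
```

```text
t 8.38 pos [662.8 246.4  58.6] yaw -3.64 F [ 0.3 -0.5 -0.5] open 56.2
shift [0.0044 0.0015 0.0626] rot [-0.0019  0.0082 -0.0008] rows 1.0035768578047721 0.04521667845608415
```

View pics/w7.png

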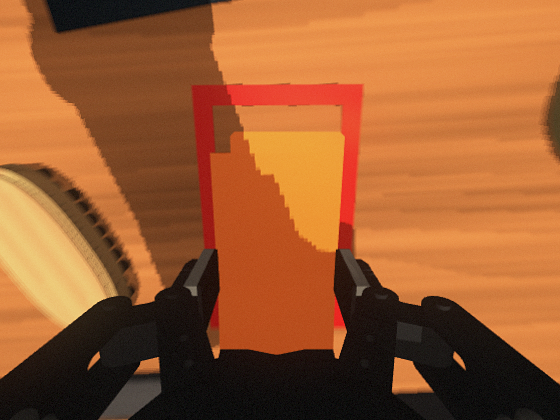

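The scraper is centred over the red rectangle, and the brush is clear at left. I'll lower it.

Request:
{"name": "step_arm", "arguments": {"plan": [{"x":0.004,"y":0.0015,"z":0.03,"wx":0,"wy":0.008,"wz":0,"hand":-0.2},{"x":0.004,"y":0.0015,"z":0.05,"wx":0,"wy":0.008,"wz":0,"hand":-0.2},{"x":0.004,"y":0.0015,"z":0.058,"wx":0,"wy":0.008,"wz":0,"hand":-0.2},{"x":0.004,"y":0.0015,"z":0.0615,"wx":0,"wy":0.008,"wz":0,"hand":-0.2},{"x":0.004,"y":0.0015,"z":0.0625,"wx":0,"wy":0.008,"wz":0,"hand":-0.2}], "squeeze": 40}}

```text
clock: 9.05
tool_pos: [655.8, 246.1, -3.9]
tcp_rot: [[-0.998, 0.065, -0.007], [0.065, 0.998, -0.004], [0.007, -0.004, -1.0]]
wrist_force: [-21.3, -7.5, 44.8]
opening: 55.7
```

Request:
{"name": "step_arm", "arguments": {"plan": [{"x":-0.001,"y":0,"z":-0.001,"wx":0,"wy":0,"wz":0,"hand":-0.2},{"x":-0.001,"y":0,"z":-0.001,"wx":0,"wy":0,"wz":0,"hand":0.5},{"x":-0.001,"y":0,"z":-0.001,"wx":0,"wy":0,"wz":0,"hand":0.6},{"x":-0.001,"y":0,"z":-0.03,"wx":0,"wy":0,"wz":0,"hand":0.6},{"x":-0.001,"y":0,"z":-0.09,"wx":0,"wy":0,"wz":0,"hand":0.6},{"x":-0.001,"y":0,"z":-0.1,"wx":0,"wy":0,"wz":0,"hand":0.6}], "squeeze": 30}}

```text
clock: 9.8
tool_pos: [660.3, 246.9, 100.4]
tcp_rot: [[-0.998, 0.065, -0.001], [0.065, 0.998, -0.001], [0.001, -0.001, -1.0]]
wrist_force: [0.8, 0.8, -0.9]
opening: 68.2
```

```bash
python3 mv.py 664 106 110 21.3; python3 - <<'E'
from h import *
L=snap("wrist","w8")
p=L[0];hsv=cv2.cvtColor(p,cv2.COLOR_RGB2HSV);m=(hsv[:,:,1]>225)&(hsv[:,:,0]>8)
m[:, :]&=True
rd=((hsv[:,:,0]<6)|(hsv[:,:,0]>174))&(hsv[:,:,1]>180)&(hsv[:,:,2]>80)
print("red",rect(rd,0,L))
E
```

```text
t 9.8 pos [660.3 246.9 100.4] yaw -3.72 F [ 0.8  0.8 -0.9] open 68.2
shift [-0.0129 -0.1404 -0.0094] rot [-0.0011 -0.0011 -0.4366] rows 2.260733436873517 2.338682445644815
red [(array([277., 195.]), array([662.6, 246.4, 179.3, 106.8]), -3.3)]
```

View pics/w8.png

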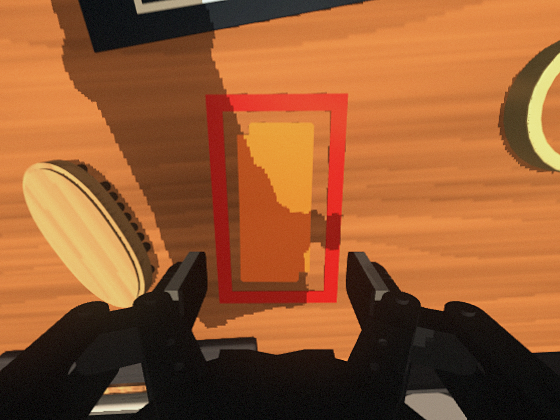

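The bowed scraper sits inside the red rectangle with small, even gaps all round. Next is the brush.

Request:
{"name": "step_arm", "arguments": {"plan": [{"x":-0.013,"y":-0.14,"z":-0.01,"wx":0,"wy":0,"wz":-0.437,"hand":0.6},{"x":-0.013,"y":-0.14,"z":-0.01,"wx":0,"wy":0,"wz":-0.437,"hand":0.6},{"x":-0.013,"y":-0.14,"z":-0.01,"wx":0,"wy":0,"wz":-0.437,"hand":0.6},{"x":-0.013,"y":-0.14,"z":-0.01,"wx":0,"wy":0,"wz":-0.437,"hand":0.6},{"x":-0.013,"y":-0.14,"z":-0.01,"wx":0,"wy":0,"wz":-0.437,"hand":0.6}], "squeeze": 30}}

```text
clock: 10.48
tool_pos: [662.9, 108.5, 108.8]
tcp_rot: [[-0.931, -0.364, -0.004], [-0.364, 0.931, -0.0], [0.004, 0.001, -1.0]]
wrist_force: [1.3, 0.5, -0.5]
opening: 68.2
```

```bash
python3 - <<'E'
from h import *
L=snap("wrist","w9");p=L[0];hsv=cv2.cvtColor(p,cv2.COLOR_RGB2HSV)
m=(hsv[:,:,1]<165)&(hsv[:,:,0]>14)&(hsv[:,:,0]<28)&(hsv[:,:,2]>90)
for z in(35,30):print(rect(m,z,L))
E
python3 mv.py 664 106 15 21.3
```

```text
[(array([113., 392.]), array([868.7,  32.1,  66.1,   7. ]), -3.7), (array([ 15., 226.]), array([742. , -68.8,  61.3,  25.9]), 7.5), (array([ 63., 194.]), array([707.4, -43.9,  64.3,  60.9]), -51.1), (array([271., 215.]), array([667.1, 104.8, 122. ,  51.9]), 20.2)]
[(array([113., 392.]), array([874.9,  31. ,  67.6,   7.1]), -3.7), (array([ 15., 226.]), array([745.3, -72.3,  62.7,  26.5]), 7.5), (array([ 63., 194.]), array([709.9, -46.8,  65.8,  62.3]), -51.1), (array([271., 215.]), array([668.7, 105.3, 124.9,  53.1]), 20.2)]
t 10.53 pos [662.9 108.9 108.9] yaw 21.41 F [-0.4  0.1  0.4] open 68.4
shift [-0.0003 -0.0032  0.0939] rot [ 0.0008 -0.0036  0.002 ] rows 1.5037183237709197 0.02251224460107026
```

View pics/w9.png

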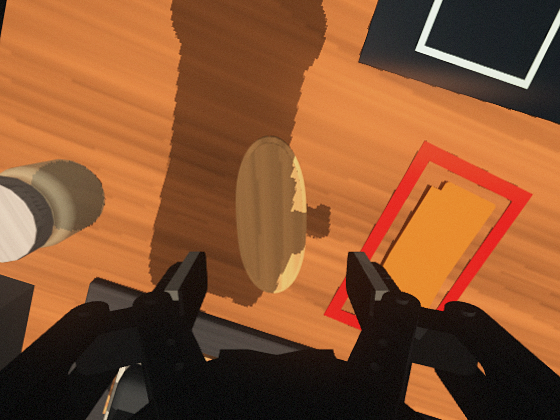

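```bash
python3 mv.py 666 105 15.5 20.4
```

```text
t 10.53 pos [662.9 108.9 108.9] yaw 21.41 F [-0.4  0.1  0.4] open 68.4
shift [-0.0018 -0.0048  0.0934] rot [ 0.0008 -0.0036  0.0177] rows 1.497019120769763 0.09673538418716737
```

Request:
{"name": "step_arm", "arguments": {"plan": [{"x":-0.002,"y":-0.005,"z":0.04,"wx":0,"wy":-0.003,"wz":0.018,"hand":0.6},{"x":-0.002,"y":-0.005,"z":0.07,"wx":0,"wy":-0.003,"wz":0.018,"hand":0.6},{"x":-0.002,"y":-0.005,"z":0.09,"wx":0,"wy":-0.003,"wz":0.018,"hand":0.6},{"x":-0.002,"y":-0.005,"z":0.0935,"wx":0,"wy":-0.003,"wz":0.018,"hand":0.6},{"x":-0.002,"y":-0.005,"z":0.0935,"wx":0,"wy":-0.003,"wz":0.018,"hand":0},{"x":-0.002,"y":-0.005,"z":0.0935,"wx":0,"wy":-0.003,"wz":0.018,"hand":-0.3},{"x":-0.002,"y":-0.005,"z":0.0935,"wx":0,"wy":-0.003,"wz":0.018,"hand":-0.3},{"x":-0.002,"y":-0.005,"z":0.0935,"wx":0,"wy":-0.003,"wz":0.018,"hand":-0.3}], "squeeze": 30}}

```text
clock: 11.52
tool_pos: [666.7, 104.9, 16.2]
tcp_rot: [[-0.937, -0.348, 0.0], [-0.348, 0.937, 0.001], [-0.0, 0.001, -1.0]]
wrist_force: [-0.1, 0.4, 3.5]
opening: 51.1
```

```bash
python3 mv.py 666 105 120 20.4; python3 - <<'E'
from h import *
L=snap("wrist","w10")
E
```

```text
t 11.53 pos [666.7 104.9  16.2] yaw 20.37 F [-0.1  0.4  3.5] open 51.1
shift [ 0.0006  0.0004 -0.1038] rot [ 0.0007  0.0005 -0.0006] rows 1.6611460957356605 0.005284196477291356
```

View pics/w10.png

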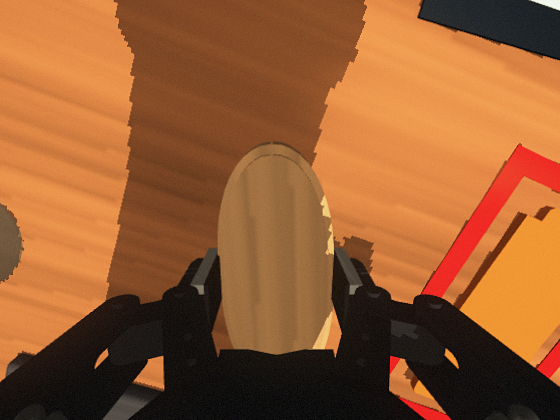

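The brush is gripped at mid-length. I'll lift it.

Request:
{"name": "step_arm", "arguments": {"plan": [{"x":0,"y":0,"z":-0.03,"wx":0,"wy":0,"wz":0,"hand":-0.3},{"x":0,"y":0,"z":-0.08,"wx":0,"wy":0,"wz":0,"hand":-0.3},{"x":0,"y":0,"z":-0.1,"wx":0,"wy":0,"wz":0,"hand":-0.3}], "squeeze": 40}}

```text
clock: 11.95
tool_pos: [668.1, 104.8, 119.3]
tcp_rot: [[-0.938, -0.348, 0.004], [-0.348, 0.938, 0.002], [-0.004, 0.0, -1.0]]
wrist_force: [0.5, -0.4, -0.9]
opening: 51.0
```

```bash
python3 mv.py 412 349 110 5.5
```

```text
t 11.95 pos [668.1 104.8 119.3] yaw 20.35 F [ 0.5 -0.4 -0.9] open 51.0
shift [0.1552 0.318  0.0086] rot [0.0006 0.0043 0.2593] rows 5.663608805802466 1.388881787641131
```

Request:
{"name": "step_arm", "arguments": {"plan": [{"x":0.155,"y":0.318,"z":0.0,"wx":0,"wy":0.004,"wz":0.259,"hand":-0.3},{"x":0.155,"y":0.318,"z":0.0,"wx":0,"wy":0.004,"wz":0.259,"hand":-0.3},{"x":0.155,"y":0.318,"z":0.0,"wx":0,"wy":0.004,"wz":0.259,"hand":-0.3},{"x":0.155,"y":0.318,"z":0.0,"wx":0,"wy":0.004,"wz":0.259,"hand":-0.3},{"x":0.155,"y":0.318,"z":0.0,"wx":0,"wy":0.004,"wz":0.259,"hand":-0.3},{"x":0.155,"y":0.318,"z":0.0,"wx":0,"wy":0.004,"wz":0.259,"hand":-0.3},{"x":0.155,"y":0.318,"z":0.03,"wx":0,"wy":0.004,"wz":0.259,"hand":-0.3},{"x":0.155,"y":0.318,"z":0.05,"wx":0,"wy":0.004,"wz":0.259,"hand":-0.3},{"x":0.155,"y":0.318,"z":0.05,"wx":0,"wy":0.004,"wz":0.259,"hand":-0.3}], "squeeze": 40}}

```text
clock: 13.08
tool_pos: [411.5, 348.4, 67.6]
tcp_rot: [[-0.995, -0.096, -0.002], [-0.096, 0.995, -0.001], [0.002, -0.001, -1.0]]
wrist_force: [0.5, 0.2, -0.8]
opening: 51.1
```

```bash
python3 mv.py 412 349 17.5 5.5; python3 - <<'E'
from h import *
L=snap("wrist","w11")
E
```

```text
t 13.07 pos [411.5 348.4  67.6] yaw 5.52 F [ 0.5  0.2 -0.8] open 51.1
shift [-0.0007  0.0006  0.05  ] rot [-0.0012 -0.0019  0.0004] rows 0.8009225352622117 0.012145524123666757
```

View pics/w11.png

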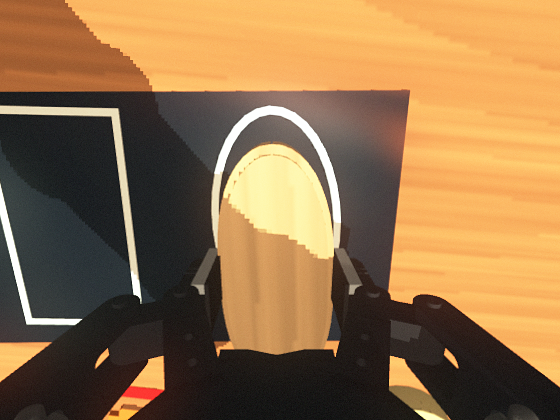

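Request:
{"name": "step_arm", "arguments": {"plan": [{"x":0,"y":0,"z":0.025,"wx":0,"wy":0,"wz":0,"hand":-0.3},{"x":0,"y":0,"z":0.042,"wx":0,"wy":0,"wz":0,"hand":-0.3},{"x":0,"y":0,"z":0.048,"wx":0,"wy":0,"wz":0,"hand":-0.3},{"x":0,"y":0,"z":0.049,"wx":0,"wy":0,"wz":0,"hand":-0.3}], "squeeze": 40}}

```text
clock: 13.62
tool_pos: [412.3, 348.7, 19.6]
tcp_rot: [[-0.995, -0.096, -0.001], [-0.096, 0.995, -0.0], [0.001, -0.0, -1.0]]
wrist_force: [-0.9, -0.8, -0.8]
opening: 51.0
```

Request:
{"name": "step_arm", "arguments": {"plan": [{"x":0,"y":0,"z":0.0005,"wx":0,"wy":0,"wz":0,"hand":-0.3},{"x":0,"y":0,"z":0.0012,"wx":0,"wy":0,"wz":0,"hand":-0.3},{"x":0,"y":0,"z":0.0012,"wx":0,"wy":0,"wz":0,"hand":-0.3}], "squeeze": 40}}

```text
clock: 14.0
tool_pos: [412.4, 348.9, 18.7]
tcp_rot: [[-0.995, -0.096, -0.0], [-0.096, 0.995, 0.0], [0.0, 0.0, -1.0]]
wrist_force: [-0.6, 0.3, -0.7]
opening: 51.1
```

Request:
{"name": "step_arm", "arguments": {"plan": [{"x":0,"y":0,"z":0.0007,"wx":0,"wy":0,"wz":0,"hand":-0.3},{"x":0,"y":0,"z":0.0007,"wx":0,"wy":0,"wz":0,"hand":-0.1},{"x":0,"y":0,"z":0.0005,"wx":0,"wy":0,"wz":0,"hand":0.3},{"x":0,"y":0,"z":0.0,"wx":0,"wy":0,"wz":0,"hand":0.5},{"x":0,"y":0,"z":-0.005,"wx":0,"wy":0,"wz":0,"hand":0.6},{"x":0,"y":0,"z":-0.05,"wx":0,"wy":0,"wz":0,"hand":0.6},{"x":0,"y":0,"z":-0.1,"wx":0,"wy":0,"wz":0,"hand":0.6},{"x":0,"y":0,"z":-0.11,"wx":0,"wy":0,"wz":0,"hand":0.6}], "squeeze": 30}}

```text
clock: 15.0
tool_pos: [414.0, 350.1, 132.1]
tcp_rot: [[-0.995, -0.096, 0.003], [-0.096, 0.995, 0.004], [-0.004, 0.004, -1.0]]
wrist_force: [0.0, 0.5, -0.6]
opening: 68.2
```

```bash
python3 mv.py 551 -337.5 120 -5.0; python3 - <<'E'
from h import *
L=snap("wrist","w12")
E
```

```text
t 15.0 pos [414.  350.1 132.1] yaw 5.48 F [ 0.   0.5 -0.6] open 68.2
shift [-0.0706 -0.6976  0.0097] rot [0.0042 0.0035 0.183 ] rows 11.219804874319802 0.9803469391009874
```

View pics/w12.png

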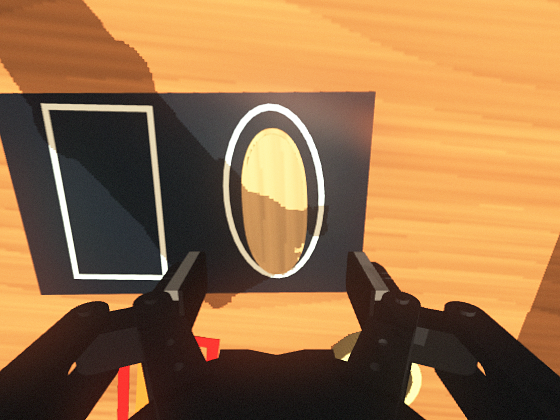

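```bash
python3 - <<'E'
from h import *
L=load("w12.npz");p=L[0];hsv=cv2.cvtColor(p,cv2.COLOR_RGB2HSV);H,S,V=[hsv[:,:,i].astype(int) for i in range(3)]
m=((S>90)&(H>10)&(H<30)&(V>70));n,lab=cv2.connectedComponents(m.astype(np.uint8));b=lab==lab[200,260]
print("brush",rect(b,37,L))
w=(S<70)&(V>130);w[100:300,330:]=0;w[:95]=0;w[300:]=0
print("white",rect(w,2,L))
E
```

```text
brush [(array([274., 201.]), array([413.3, 347.6, 122.8,  53.4]), 7.1)]
white [(array([274., 189.]), array([415.8, 347.4, 165.9,  92.8]), 8.0), (array([108., 189.]), array([431. , 197.8, 165.3,  93.7]), 4.5)]
```

The brush is within about 3 mm and 1° of its oval. Now the flat scraper.

Request:
{"name": "step_arm", "arguments": {"plan": [{"x":-0.07,"y":-0.697,"z":0,"wx":0.004,"wy":0.003,"wz":0.183,"hand":0.6},{"x":-0.07,"y":-0.697,"z":0,"wx":0.004,"wy":0.003,"wz":0.183,"hand":0.6},{"x":-0.07,"y":-0.697,"z":0,"wx":0.004,"wy":0.003,"wz":0.183,"hand":0.6},{"x":-0.07,"y":-0.697,"z":0,"wx":0.004,"wy":0.003,"wz":0.183,"hand":0.6},{"x":-0.07,"y":-0.697,"z":0,"wx":0.004,"wy":0.003,"wz":0.183,"hand":0.6},{"x":-0.07,"y":-0.697,"z":0,"wx":0.004,"wy":0.003,"wz":0.183,"hand":0.6},{"x":-0.07,"y":-0.697,"z":0,"wx":0.004,"wy":0.003,"wz":0.183,"hand":0.6},{"x":-0.07,"y":-0.697,"z":0,"wx":0.004,"wy":0.003,"wz":0.183,"hand":0.6},{"x":-0.07,"y":-0.697,"z":0,"wx":0.004,"wy":0.003,"wz":0.183,"hand":0.6},{"x":-0.07,"y":-0.697,"z":0,"wx":0.004,"wy":0.003,"wz":0.183,"hand":0.6},{"x":-0.07,"y":-0.697,"z":0,"wx":0.004,"wy":0.003,"wz":0.183,"hand":0.6},{"x":-0.07,"y":-0.697,"z":0,"wx":0.004,"wy":0.003,"wz":0.183,"hand":0.6}], "squeeze": 30}}

```text
clock: 16.55
tool_pos: [548.3, -342.6, 128.1]
tcp_rot: [[-0.996, 0.093, -0.002], [0.093, 0.996, -0.003], [0.002, -0.003, -1.0]]
wrist_force: [-0.7, 1.3, 0.9]
opening: 68.1
```

Request:
{"name": "step_arm", "arguments": {"plan": [{"x":0,"y":0,"z":0,"wx":0,"wy":0,"wz":0,"hand":0.6}], "squeeze": 30}}

```text
clock: 16.68
tool_pos: [547.5, -342.9, 126.6]
tcp_rot: [[-0.996, 0.094, -0.004], [0.094, 0.996, -0.002], [0.004, -0.002, -1.0]]
wrist_force: [-0.1, 0.9, 0.1]
opening: 68.3
```

```bash
python3 mv.py 551 -337.5 110 -5.0; python3 - <<'E'
from h import *
L=snap("wrist","w13")
p=L[0];hsv=cv2.cvtColor(p,cv2.COLOR_RGB2HSV);m=(hsv[:,:,0]>8)&(hsv[:,:,0]<28)&(hsv[:,:,1]>200)&(hsv[:,:,2]>110)
print(rect(m,55,L))
E
```

```text
t 16.68 pos [ 547.5 -342.9  126.6] yaw -5.41 F [-0.1  0.9  0.1] open 68.3
shift [-0.003   0.0057  0.0166] rot [-0.0024 -0.0038 -0.0071] rows 0.28512280828402076 0.045310588119869884
[(array([284., 223.]), array([ 554.3, -340. ,  129.1,   57.9]), -5.2)]
```

View pics/w13.png

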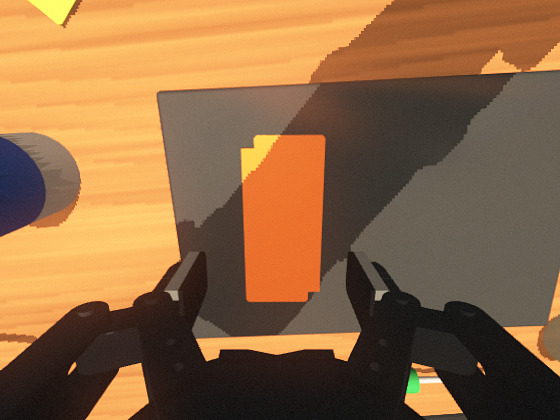

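```bash
python3 mv.py 552 -339.5 45.3 -5.1
```

```text
t 16.73 pos [ 547.3 -342.4  126.6] yaw -5.38 F [ 0.  -0.1  0. ] open 68.4
shift [-0.0047  0.0035  0.0813] rot [-0.0023 -0.0042 -0.0049] rows 1.304434555307164 0.03695945686546167
```

Request:
{"name": "step_arm", "arguments": {"plan": [{"x":-0.005,"y":0.0035,"z":0.03,"wx":-0.002,"wy":-0.004,"wz":-0.005,"hand":0.6},{"x":-0.005,"y":0.0035,"z":0.055,"wx":-0.002,"wy":-0.004,"wz":-0.005,"hand":0.6},{"x":-0.005,"y":0.0035,"z":0.072,"wx":-0.002,"wy":-0.004,"wz":-0.005,"hand":0.6},{"x":-0.005,"y":0.0035,"z":0.079,"wx":-0.002,"wy":-0.004,"wz":-0.005,"hand":0.6},{"x":-0.005,"y":0.0035,"z":0.081,"wx":-0.002,"wy":-0.004,"wz":-0.005,"hand":0.6}], "squeeze": 30}}

```text
clock: 17.35
tool_pos: [552.4, -339.2, 45.7]
tcp_rot: [[-0.996, 0.088, -0.0], [0.088, 0.996, -0.0], [0.0, -0.0, -1.0]]
wrist_force: [0.3, 0.0, 0.7]
opening: 68.3
```

```bash
python3 mv.py 552 -339.5 45.3 -5.1; python3 - <<'E'
from h import *
L=snap("wrist","w14")
E
```

```text
t 17.35 pos [ 552.4 -339.2   45.7] yaw -5.08 F [0.3 0.  0.7] open 68.3
shift [ 0.0004 -0.0003  0.0004] rot [-0.0003 -0.0001  0.0004] rows 0.010324763879310828 0.002873457063959356
```

View pics/w14.png

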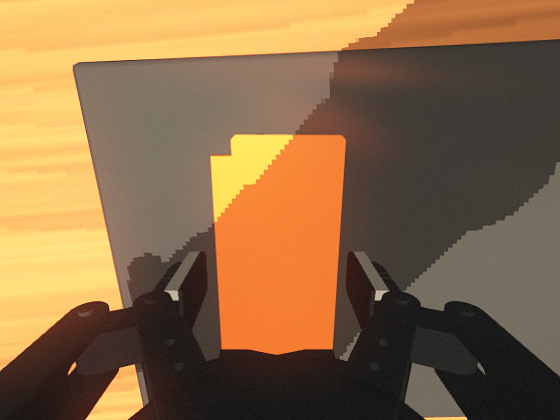

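The jaws are centred around the flat scraper. I'll close and lift.

Request:
{"name": "step_arm", "arguments": {"plan": [{"x":0,"y":0,"z":0.0003,"wx":0,"wy":0,"wz":0,"hand":0.3},{"x":0,"y":0,"z":0.0003,"wx":0,"wy":0,"wz":0,"hand":-0.2},{"x":0,"y":0,"z":0.0003,"wx":0,"wy":0,"wz":0,"hand":-0.2},{"x":0,"y":0,"z":0.0003,"wx":0,"wy":0,"wz":0,"hand":-0.2},{"x":0,"y":0,"z":0.0,"wx":0,"wy":0,"wz":0,"hand":-0.2},{"x":0,"y":0,"z":-0.01,"wx":0,"wy":0,"wz":0,"hand":-0.2},{"x":0,"y":0,"z":-0.05,"wx":0,"wy":0,"wz":0,"hand":-0.2},{"x":0,"y":0,"z":-0.08,"wx":0,"wy":0,"wz":0,"hand":-0.2}], "squeeze": 40}}

```text
clock: 18.4
tool_pos: [552.8, -339.8, 127.8]
tcp_rot: [[-0.996, 0.089, 0.001], [0.089, 0.996, -0.001], [-0.001, -0.001, -1.0]]
wrist_force: [0.6, -0.8, -0.5]
opening: 56.0
```

```bash
python3 mv.py 430 199 120 4.5; python3 - <<'E'
from h import *
L=snap("wrist","w15")
E
```

```text
t 18.4 pos [ 552.8 -339.8  127.8] yaw -5.1 F [ 0.6 -0.8 -0.5] open 56.0
shift [0.1701 0.5258 0.007 ] rot [-0.0013  0.0012 -0.1675] rows 8.842957242619752 0.897116297475333
```

View pics/w15.png

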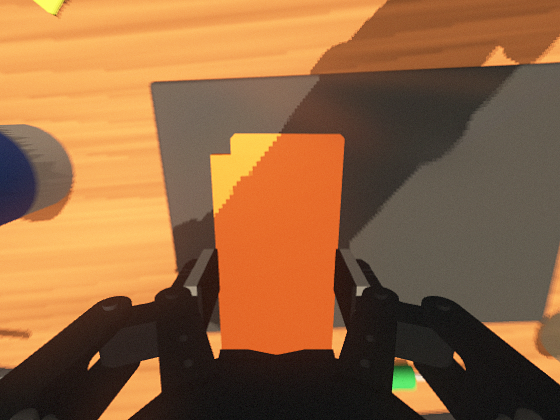

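Request:
{"name": "step_arm", "arguments": {"plan": [{"x":0.17,"y":0.526,"z":0,"wx":0,"wy":0,"wz":-0.167,"hand":-0.2},{"x":0.17,"y":0.526,"z":0,"wx":0,"wy":0,"wz":-0.167,"hand":-0.2},{"x":0.17,"y":0.526,"z":0,"wx":0,"wy":0,"wz":-0.167,"hand":-0.2},{"x":0.17,"y":0.526,"z":0,"wx":0,"wy":0,"wz":-0.167,"hand":-0.2},{"x":0.17,"y":0.526,"z":0,"wx":0,"wy":0,"wz":-0.167,"hand":-0.2},{"x":0.17,"y":0.526,"z":0,"wx":0,"wy":0,"wz":-0.167,"hand":-0.2},{"x":0.17,"y":0.526,"z":0,"wx":0,"wy":0,"wz":-0.167,"hand":-0.2},{"x":0.17,"y":0.526,"z":0,"wx":0,"wy":0,"wz":-0.167,"hand":-0.2},{"x":0.17,"y":0.526,"z":0,"wx":0,"wy":0,"wz":-0.167,"hand":-0.2},{"x":0.17,"y":0.526,"z":0.03,"wx":0,"wy":0,"wz":-0.167,"hand":-0.2},{"x":0.17,"y":0.526,"z":0.06,"wx":0,"wy":0,"wz":-0.167,"hand":-0.2},{"x":0.17,"y":0.526,"z":0.06,"wx":0,"wy":0,"wz":-0.167,"hand":-0.2}], "squeeze": 40}}

```text
clock: 19.95
tool_pos: [431.2, 197.1, 68.1]
tcp_rot: [[-0.997, -0.078, 0.003], [-0.078, 0.997, -0.006], [-0.003, -0.006, -1.0]]
wrist_force: [-0.5, -1.1, 0.3]
opening: 56.3
```

```bash
python3 mv.py 430 199 -1.5 4.5; python3 - <<'E'
from h import *
L=snap("wrist","w16")
E
```

```text
t 19.95 pos [431.2 197.1  68.1] yaw 4.45 F [-0.5 -1.1  0.3] open 56.3
shift [0.0012 0.0024 0.0696] rot [-0.0058  0.0028 -0.0008] rows 1.1148646106053162 0.034785899639274594
```

View pics/w16.png

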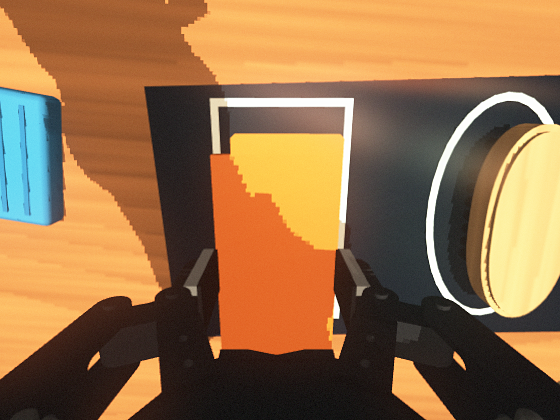

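Request:
{"name": "step_arm", "arguments": {"plan": [{"x":0.001,"y":0.0015,"z":0.03,"wx":-0.006,"wy":0.003,"wz":0,"hand":-0.2},{"x":0.001,"y":0.0015,"z":0.055,"wx":-0.006,"wy":0.003,"wz":0,"hand":-0.2},{"x":0.001,"y":0.0015,"z":0.065,"wx":-0.006,"wy":0.003,"wz":0,"hand":-0.2},{"x":0.001,"y":0.0015,"z":0.068,"wx":-0.006,"wy":0.003,"wz":0,"hand":-0.2},{"x":0.001,"y":0.0015,"z":0.069,"wx":-0.006,"wy":0.003,"wz":0,"hand":-0.2},{"x":0.001,"y":0.0015,"z":0.0695,"wx":-0.006,"wy":0.003,"wz":0,"hand":-0.2}], "squeeze": 40}}

```text
clock: 20.75
tool_pos: [431.7, 198.7, 0.4]
tcp_rot: [[-0.997, -0.077, 0.002], [-0.077, 0.997, 0.002], [-0.003, 0.002, -1.0]]
wrist_force: [-0.7, 0.5, -0.9]
opening: 56.4
```

Request:
{"name": "step_arm", "arguments": {"plan": [{"x":0,"y":0,"z":0.001,"wx":0,"wy":0,"wz":0,"hand":-0.2},{"x":0,"y":0,"z":0.0025,"wx":0,"wy":0,"wz":0,"hand":-0.2},{"x":0,"y":0,"z":0.0025,"wx":0,"wy":0,"wz":0,"hand":-0.2}], "squeeze": 40}}

```text
clock: 21.12
tool_pos: [432.1, 199.0, -1.4]
tcp_rot: [[-0.997, -0.077, 0.003], [-0.077, 0.997, 0.003], [-0.003, 0.002, -1.0]]
wrist_force: [-1.7, -0.8, 11.5]
opening: 56.0
```

Contact with the mat (11.5 N). Release and retreat.

Request:
{"name": "step_arm", "arguments": {"plan": [{"x":0,"y":0,"z":0,"wx":0,"wy":0,"wz":0,"hand":-0.2},{"x":0,"y":0,"z":0,"wx":0,"wy":0,"wz":0,"hand":0.3},{"x":0,"y":0,"z":0,"wx":0,"wy":0,"wz":0,"hand":0.6},{"x":0,"y":0,"z":-0.005,"wx":0,"wy":0,"wz":0,"hand":0.6},{"x":0,"y":0,"z":-0.05,"wx":0,"wy":0,"wz":0,"hand":0.6},{"x":0,"y":0,"z":-0.11,"wx":0,"wy":0,"wz":0,"hand":0.6},{"x":0,"y":0,"z":-0.17,"wx":0,"wy":0,"wz":0,"hand":0.6},{"x":0,"y":-0.06,"z":-0.2,"wx":0,"wy":0,"wz":0,"hand":0.6},{"x":0,"y":-0.12,"z":-0.2,"wx":0,"wy":0,"wz":0,"hand":0.6},{"x":0,"y":-0.18,"z":-0.2,"wx":0,"wy":0,"wz":0,"hand":0.6},{"x":0,"y":-0.24,"z":-0.2,"wx":0,"wy":0,"wz":0,"hand":0.6},{"x":0,"y":-0.3,"z":-0.2,"wx":0,"wy":0,"wz":0,"hand":0.6}], "squeeze": 30}}

```text
clock: 22.62
tool_pos: [454.5, -102.5, 198.4]
tcp_rot: [[-0.997, -0.078, 0.004], [-0.078, 0.997, 0.003], [-0.004, 0.003, -1.0]]
wrist_force: [1.6, 0.6, -0.1]
opening: 68.2
```

```bash
python3 - <<'E'
from h import *
L=snap("top","t9");p=L[0]
cv2.imwrite("pics/t9c.png",cv2.resize(p[130:300,70:400,::-1],None,fx=2.4,fy=2.4,interpolation=cv2.INTER_CUBIC))
E
```

```text
(no output)
```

View pics/t9c.png

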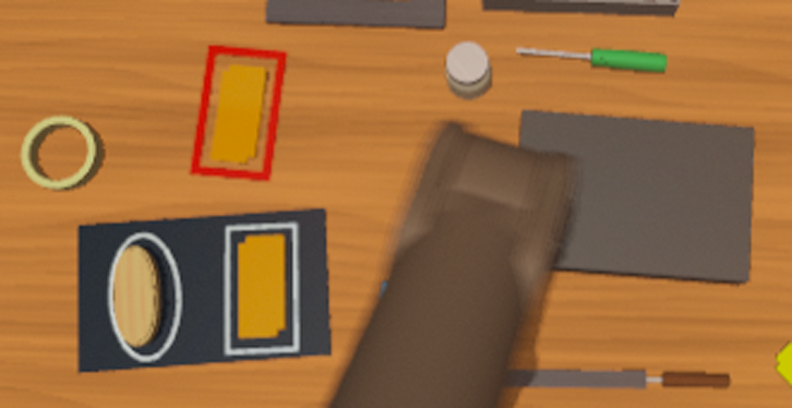

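All three lie within their outlines and the plate is empty. I'll check the numbers, and the bystanders' drift by comparing with the first image.

```bash
python3 - <<'E'
from h import *
from workcell import r
L=load("t9.npz");L0=load("top0.npz");p=L[0];hsv=cv2.cvtColor(p,cv2.COLOR_RGB2HSV);H,S,V=[hsv[:,:,i].astype(int) for i in range(3)]
def roi(m,a,b,c,d):
    k=np.zeros(m.shape,bool);k[b:d,a:c]=m[b:d,a:c];return k
am=(H>16)&(H<25)&(S>205)&(V>140)
print("repair scr",rect(roi(am,157,155,182,200),4,L)); print("red",rect(roi(((H<6)|(H>174))&(S>200),140,140,200,215),0,L))
print("flat",rect(roi((S>150)&(V>100),165,224,193,275),7,L))
print("white",rect(roi((S<60)&(V>140),103,218,208,285),2,L))
print("brush",rect(roi((S>90)&(S<170)&(V>100)&(H>12),112,226,140,280),37,L))
# z / tilt checks by depth
for nm,(a,b,c,d) in{"rep":(162,162,177,194),"flat":(171,230,186,268),"brush":(121,240,130,266)}.items():
    u,v=np.meshgrid(np.arange(a,c),np.arange(b,d));P,_=depthpts(np.c_[u.ravel(),v.ravel()],L)
    k=np.linalg.lstsq(np.c_[P[:,:2]-P[:,:2].mean(0),np.ones(len(P))],P[:,2],rcond=None)[0];print(nm,k.round(3))
d=np.abs(p.astype(int)-L0[0]).max(2)
for nm,(a,b,c,e) in{"jar":(250,140,282,175),"driver":(283,140,352,168),"tape":(75,172,115,215),"bottle":(405,210,462,250),"file_handle":(335,280,378,296)}.items():print(nm,d[b:e,a:c].mean().round(1))
print(r.get_obs()["clock"])
L=snap("wrist","w20");snap("side","s20")
E
```

```text
repair scr [(array([169., 177.]), array([656.4, 247. , 131.5,  59.2]), -3.3)]
red [(array([169., 177.]), array([659.4, 248.3, 175.4, 103.8]), -3.4)]
flat [(array([179., 249.]), array([430.3, 200.5, 131.9,  58.5]), 3.9)]
white [(array([130., 253.]), array([411.9, 349.3, 163.8,  91.9]), 5.5), (array([179., 250.]), array([427.4, 200.1, 165.7,  91.6]), 4.4)]
brush [(array([126., 253.]), array([410.7, 348.1, 125.8,  53.6]), 5.1)]
rep [ 0.04  -0.014  4.732]
flat [-1.000e-03 -1.500e-02  5.927e+00]
brush [ 1.000e-03 -2.300e-02  3.655e+01]
jar 6.5
driver 6.6
tape 6.9
bottle 6.4
file_handle 6.3
22.675
```

View pics/s20.png

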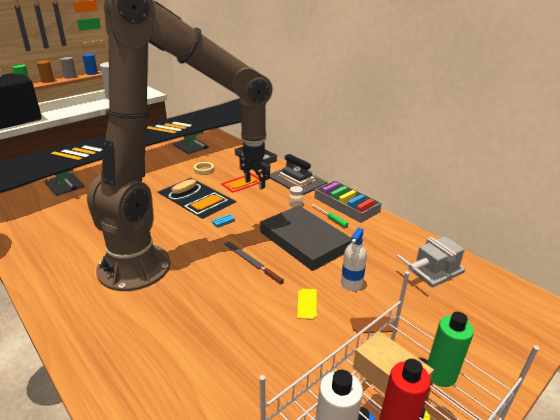

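Every placement is within 3 mm and 1° of its outline, and the bystanders are unmoved. I'll let the arm settle and hand in.

Request:
{"name": "step_arm", "arguments": {"plan": [{"x":0,"y":0,"z":0,"wx":0,"wy":0,"wz":0,"hand":0.6},{"x":0,"y":0,"z":0,"wx":0,"wy":0,"wz":0,"hand":0.6},{"x":0,"y":0,"z":0,"wx":0,"wy":0,"wz":0,"hand":0.6}], "squeeze": 30}}

```text
clock: 23.15
tool_pos: [454.3, -103.0, 198.3]
tcp_rot: [[-0.997, -0.073, 0.003], [-0.073, 0.997, 0.002], [-0.004, 0.002, -1.0]]
wrist_force: [-0.1, -0.3, -0.9]
opening: 68.7
```

```bash
python3 -c "
from workcell import r
print(r.finish_job())"
```

```text
the job is handed in; nothing more can be done
None
```

The job is handed in at about 23 s; no verdict came back, so what follows rests on my own checks.

**Finding and proving the bowed scraper:** The scraper nearer the mat (y≈-197) was the bowed one, its far end measured about 5 mm up. I pressed that end to the stop with closed fingertips at 4 to 31 N. The side view showed the near end rising, so it rocked.

**Placing:** The bowed scraper went into the red rectangle, the brush into the oval and the flat scraper into the white rectangle. All three were let go.

**Last checks (top view):** Measured against the outlines in the same image:

| Item | Offset from outline centre | Angle difference |
|---|---|---|
| Bowed scraper | about 3 mm | under 1° |
| Flat scraper | about 3 mm | under 1° |
| Brush | about 2 mm | under 1° |

- **Level:** Depth readings gave about 0.04 rad or less of tilt, and top-face heights that fit each item resting on its surface.
- **Bystanders:** The jar, screwdriver, tape roll, bottle and file handle matched the first image apart from noise. The wax bar and the file's blade were partly hidden by the arm in that image, so I only saw them in place in the side view.

**Disagreements:**
- The wrist camera read about 3 to 5 mm different from the top camera in x, well inside the 18 mm tolerance.
- Lowering the bowed scraper met the bench about 1 mm early and read 45 N at the wrist before I eased off and released. That is under the 120 N wrist limit. The 40 N limit covers the arm and gripper body, and here only the gripped scraper and the fingertips were at the bench.

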